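# Clamp the tube rack: cam to its dwell, hold-down plate under the stud

## Task

Secure the tube rack in its clamping stand. First turn the crank until the follower rests in the cam's flat dwell, with the crank arm pointing straight away from the rack; then take the plate with the oblong eye, tilt the eye past the wide head of the stud, and leave the plate lying level along the rack on the seat and the rest rail, caught under the stud's head. Leave the spare plate and everything else on the bench where it is.

Things in the scene. Friction and masses are not known exactly. Their poses are not given: they have to be found in the camera images.
- stand: Fixed aluminium clamping stand; origin at table height, x from the stud to the rest rail, y to the cam, z up (all in mm). Deck: x -140..90, y -60..210, plus a ledge x 15..90, y -113..-60, top at z 20. Along its centre line y 0: seat block with the stud, white tube rack, rest rail; the plate cam lies beside the rack.
- rack (a point): Top of the tube rack: stand frame -14, 0, 82 mm. A white rack with six blue-capped tubes, all fixed, x -60..32, y -35..35, caps up to z 82.
- rail (a point): Middle of the rest rail's top: stand frame 50, 0, 85 mm. Aluminium bar 14 mm along x, 90 mm along y, level with the seat.
- cam_axis (a point): On the cam's vertical axis at table height: stand frame 0, 140, 0 mm. Steel plate cam, radius 28 (base circle) to 36 mm (dwell arc), top at z 60; a loose oiled roller 18 mm in diameter, upright between two guides and the sprung jaw lie between it and the rack, up to z 64 mm.
- stud_foot (a point): Point on the mushroom stud's axis at the seat's top: stand frame -100, 0, 85 mm. Seat block x -113..-73, y -15..15, top at z 85. Stud: neck 10 mm diameter; round head 46 mm diameter, 6 mm thick, its underside 20 mm above this point, its top 26 mm above. Axes as the stand's.
- crank (a joint): Angle of cam and crank, rad, 0 to 3.9, growing counter-clockwise from above. The arm points from the cam axis at (joint - 0.629) rad from stand +x towards +y. From about 1.1 on the cam's flank pushes roller and jaw to the rack; the dwell is 1.75..2.65, its middle 2.2 (arm along stand +y); beyond it the spring takes the jaw back. Stays where left (friction 0.12 N m).
- jaw_face (a point): Middle of the sprung jaw's face towards the rack: stand frame 0, 45, 46 mm with the jaw back, at y 37 mm when the follower rests in the dwell. The jaw is an aluminium bar 80 mm long, z 28..64 mm
- knob (a point): Centre of the crank's upright black knob: 20 mm diameter, 50 mm tall (z 69..119 mm), 60 mm from the cam axis; the arm under it is 18 mm wide, z 61..69 mm. Only the joint moves it.
- plate: The hold-down plate to use: loose aluminium, 190 x 80 x 5 mm, about 0.26 kg, flat at first; origin at the centre of its underside, x along it towards its eye. Eye: rectangular, 36 mm along x (x 47..83), 58 mm along y; beyond it a 12 mm tip bar ends at x 95. A square black grip 24 x 24 mm stands at x -10, y 0, z 5..50 mm.
- eye (a point): Centre of the plate's oblong eye, mid thickness: plate frame 65, 0, 2.5 mm.
- plate_grip (a point): Centre of the plate's square grip: plate frame -10, 0, 27.5 mm.
- spare: A spare plate of the same outline and grip, but with a small round 22 mm hole instead of the oblong eye: it does not fit the stud; leave it. Origin as the plate's.
- jar: Small capped glass jar, 42 mm diameter, 75 mm tall, on the ledge of the stand; origin at its foot, z up.
- bottle: Glass bottle with blue cap, 70 mm diameter, 150 mm tall; origin at its foot.
- tipbox: Blue pipette-tip box 120 x 85 x 63 mm; origin under its centre.
- beaker: Glass beaker 70 mm diameter, 85 mm tall; origin at its foot.
- tuberack: Orange rack of red-capped tubes 160 x 80 mm, 92 mm tall; origin under its centre.
- reagent: Amber bottle 56 mm diameter, 110 mm tall; origin at its foot.
- tape: Roll of paper tape lying flat, 90 mm diameter, 22 mm tall; origin under its centre.
Not all that is in view belongs to the job. What is shaped like the plate but red or turquoise is not meant.

How it is judged:
By the outcome, as a careful person would: the job done as asked, in the order asked, and still so for the second after the job is handed in, with the robot touching nothing.
It also fails if it takes over 69 s, if anything falls off the work surface, if the arm or the gripper's body presses on something with over 40 N, if the wrist force passes 120 N, or if a joint passes its speed limit or range.

## Robot

A 7-joint arm with a two-finger parallel gripper is mounted at the origin on the work surface. World frame = base frame: x ahead of the robot, y to its left, z up, the work surface at z = 0. Lengths are in m, angles in degrees, forces in N, time in s.
With the tool pointing down it reaches from about 0.425 to 0.875 m from the base axis. Payload 4.7 kg.
Tool frame: the origin (TCP) lies on the centre line of the jaws, within the pads' length; the fingertips stand 8 mm ahead of it and the grasp point (between the pads) lies 11 mm behind it; z points along the fingers, y is the direction in which the jaws open and shut (so a half turn about z gives the same grasp; the last joint's range is limited). The gripper opens to 87 mm and grips with 3 to 60 N. Pads are 19 mm wide; open, the fingers measure 117 mm over their backs; the gripper's body (75 mm by 190 mm) begins 51 mm behind the grasp point.
Start: joints at [69.334, 18.392, -4.016, 83.108, 1.295, 78.541, -3.26], TCP at [0.238, -0.605, 0.231] pointing down, gripper open.
Joint ranges: [-163.93, 163.93], [-17.29, 119.83], [-79.2, 71.16], [3.27, 140.29], [-89.18, 269.18], [5.43, 117.66], [-154.24, 154.24]. Speed limits (degrees/s): [147.25, 147.25, 180, 180, 180, 180, 180].

## Interface

Orientations are given as [roll, pitch, yaw] about the fixed x, y, z axes, in that order (R = Rz(yaw) Ry(pitch) Rx(roll)).
In Python, from cell import env gives the robot as it stands. The module is installed in compiled form; this text tells all that it offers.
- The arm moves only by the tool move_arm, never from a script. Its argument "steps" is a list of rows, each a list of 2 entries, a list of its own where there are three numbers: the shift along the tool's x, y, z in m, then the turn about the tool's z in rad. A call has 1 to 20 rows; each row is the pose to reach, as a shift and turn from the pose commanded when the call began, along the tool's axes at that moment; what a row does not reach only later rows make up. A row lasts 1/8 s, in which the tool goes at most 62.5 mm and 10.7 degrees, less where a joint would pass 70% of its speed; a pose out of reach is approached as far as the arm can. A call with a gripper value outside its range is refused whole. "hand" is the closure, from -1 (fully open) to 1 (shut), set as the call begins (left out, the last holds). The fingers move at their own pace and stop on an object; "squeeze" is the grip in N (left out, the last holds). Time passes only in rows, so rows that repeat a pose let the fingers close. It gives the time, the measured TCP pose, the force and the opening at its end, in the units of the state.
- env.get_obs(): the state, without advancing time (a new reading comes with each control period).
- env.read_camera(name): name is "side" or "top" or "wrist"; returns (picture, depth): 480x640x3 uint8, red, green, blue; 480x640 float32, m along the optical axis (not along the pixel's ray), 0 where there is no reading.
- env.calibration(name): a dict with "intrinsics" (3x3 intrinsics, pixels), "position" and "orientation" of the camera in the world; the wrist camera has in their place "mount" (4x4, takes a point from camera to tool coordinates, whose origin is the TCP and whose axes are the flange's). Camera axes: x right, y up, looking along -z (the intrinsics and any distortion apply to the point x, -y, -z); pixel columns grow to the right and rows downward; lengths in m; the calibration is good to about 2 mm. A picture is of the moment at which its call begins: read the wrist's pose just before it. calibration takes no time and is no camera call.
- env.sign_off(): hands the job in, once; it reports no verdict.
Trained networks look in the newest picture that a camera, given by its name, has taken for a name from the list of things; names that differ only in an ending like _2 or _b are one class to them, and where a whole thing is asked for, a point or a joint stands for the part that bears it (a point fixed in the world has none). Each returns a list of dicts, best first, with "conf" (0 to 1); they miss things now and then, are a little off and sometimes report something else, mostly with a low value. They report only what shows in the picture. A call takes as long as a camera call. They do not tell look-alikes from the thing itself.
- env.cut_out(camera, query): "region" (480x640 bool, what is visible of it) and "uv" ([column, row] in pixels, amid what is visible of it).
The state is a dict: "time_s": time; "qpos": joint angles; "joint_velocities": joint speeds; "effort": joint torques, N m; "tool_pos": TCP position; "tool_rot": TCP orientation; "force": force on the tool from outside, world axes, zero at the start; "wrist_torque": the same for the moment, N m; "grip_width": finger opening in m.
Only numpy, scipy, OpenCV 4.12 (cv2) and the standard library are available. Lean on these libraries where they do the work, as an engineer would, in place of code of your own. Each camera call takes 0.05 s, during which the arm holds its last target. There are 200 camera calls.

## Working session

There is one attempt and no reset: what is moved stays moved. The work goes in short steps, Python scripts to look and compute and a tool call to move; the robot and the scene stay as the last step left them, time stands still between calls to the robot, and variables do not carry over. Pictures are saved under pics/ and viewed, about 8 in all and at most 12, crops included, and the job is handed in when it is done.

Besides the shell and the picture viewer there is one more tool, called after ">>>" as name(argument=value, ...), one argument or row to a line, values as JSON. move_arm: Moves the arm, as the interface text tells. Its arguments: {"type":"object","properties":{"steps":{"type":"array"},"hand":{"type":"number"},"squeeze":{"type":"number"}},"required":["steps"]}

```bash
mkdir -p pics; cat > h.py <<'E'
from cell import env
import numpy as np, cv2
from scipy.spatial.transform import Rotation as R
def cam(n):
    c=env.calibration(n); K=np.array(c["intrinsics"])
    if "mount" in c:
        o=env.get_obs(); T=np.eye(4); T[:3,:3]=rot(o["tool_rot"]); T[:3,3]=o["tool_pos"]
        M=T@np.array(c["mount"])
    else:
        M=np.eye(4); q=np.array(c["orientation"]); M[:3,:3]=q if q.shape==(3,3) else rot(q); M[:3,3]=c["position"]
    return K,M
def rot(q):
    return R.from_euler('xyz',q,degrees=True).as_matrix()
def snap(n,f=None):
    K,M=cam(n); im,d=env.read_camera(n)
    if f: cv2.imwrite(f"pics/{f}.png",im[:,:,::-1])
    return K,M,im,d
def world(K,M,d):
    v,u=np.mgrid[0:480,0:640]
    P=np.stack([(u-K[0,2])/K[0,0]*d,-(v-K[1,2])/K[1,1]*d,-d],-1)
    return P@M[:3,:3].T+M[:3,3]
def proj(K,M,p):
    c=(np.atleast_2d(p)-M[:3,3])@M[:3,:3]
    return np.stack([K[0,2]+K[0,0]*c[:,0]/-c[:,2],K[1,2]+K[1,1]*c[:,1]/c[:,2]],-1)
E
python3 - <<'E'
from h import *
for n in("top","side","wrist"): print(n,env.calibration(n))
print(env.get_obs())
a=[]
for n in("top","side"):
    K,M,im,d=snap(n,n); np.savez(f"/tmp/{n}.npz",K=K,M=M,im=im,d=d)
E
```

```text
top {'intrinsics': array([[443.14171827,   0.        , 318.01398458],
       [  0.        , 443.14171827, 245.08194269],
       [  0.        ,   0.        ,   1.        ]]), 'position': array([ 0.28278926, -0.11445444,  1.2467649 ]), 'orientation': array([ 11.30741851,   0.42350168, -91.1357437 ])}
side {'intrinsics': array([[527.26638394,   0.        , 321.33022559],
       [  0.        , 527.26638394, 241.88650583],
       [  0.        ,   0.        ,   1.        ]]), 'position': array([-0.25129845,  0.62328145,  0.95593932]), 'orientation': array([  50.39438385,    1.14360316, -134.5848952 ])}
wrist {'intrinsics': array([[338.4430592 ,   0.        , 319.74524435],
       [  0.        , 338.4430592 , 234.28334124],
       [  0.        ,   0.        ,   1.        ]]), 'mount': array([[-2.31888913e-04,  9.69828730e-01,  2.43787163e-01,
         6.60621336e-02],
       [ 9.99999937e-01,  2.90092310e-04, -2.02844801e-04,
        -1.94621564e-04],
       [-2.67445497e-04,  2.43787101e-01, -9.69828736e-01,
        -1.53058145e-01],
       [ 0.00000000e+00,  0.00000000e+00,  0.00000000e+00,
         1.00000000e+00]])}
{'time_s': 0.0, 'qpos': array([69.3328428 , 18.43711313, -4.01493515, 83.17379407,  1.29767932,
       78.54190837, -3.25955002]), 'joint_velocities': array([ 0.08087187, -0.04207782, -0.07079069,  0.00218736,  0.00183521,
        0.07869419,  0.00952526]), 'effort': array([ 5.74469232e-04, -4.91284740e+01, -4.03621383e-01, -3.12527883e+01,
       -6.39656698e-02,  4.37753170e-02,  1.75606178e-04]), 'tool_pos': array([ 0.23769771, -0.60440366,  0.22949322]), 'tool_rot': array([-1.79892574e+02,  8.60499231e-03,  2.14773090e+01]), 'force': array([0.11643028, 0.27509993, 0.23692259]), 'wrist_torque': array([-0.02379803,  0.00639238, -0.00155686]), 'grip_width': 0.08711566211379386}
```

View pics/top.png

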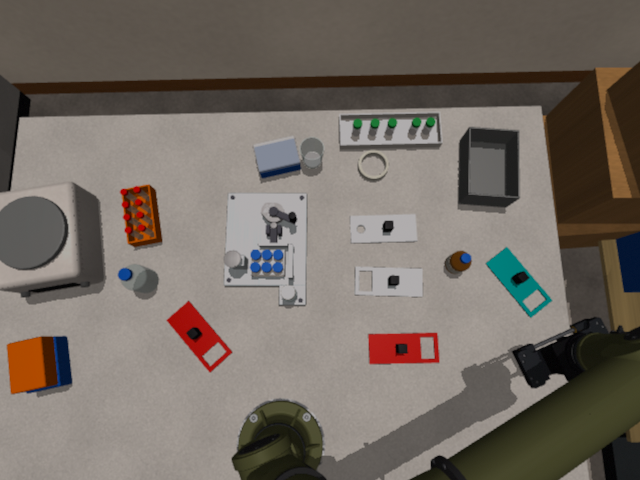

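View pics/side.png

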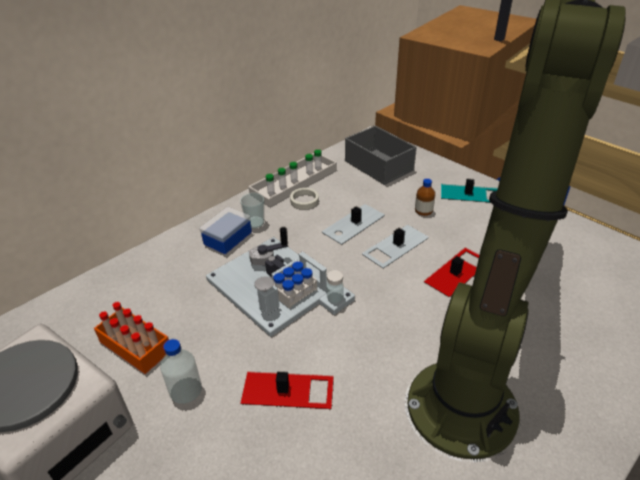

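```bash
python3 - <<'E'
from h import *
for n in("top","side"):
    z=np.load(f"/tmp/{n}.npz"); P=world(z["K"],z["M"],z["d"])
    for q in("plate","spare","plate_grip","knob","stud_foot","jar","stand"):
        for r in env.cut_out(n,q)[:3]:
            m=r["region"]&(z["d"]>0); p=P[m]
            print(n,q,round(r["conf"],2),np.round(r["uv"]),m.sum(),np.round(np.median(p,0),3) if len(p) else "", np.round(np.percentile(p[:,2],95),3) if len(p) else "")
E
```

```text
top plate 0.85 [393. 281.] 1600 [ 0.421 -0.317  0.004] 0.044
top plate 0.82 [401. 351.] 1909 [ 0.24  -0.325  0.004] 0.026
top plate 0.72 [198. 334.] 1803 [0.291 0.226 0.004] 0.036
top spare 0.66 [385. 230.] 1751 [ 0.573 -0.299  0.005] 0.033
top spare 0.53 [273. 243.] 238 [0.528 0.01  0.059] 0.066
top spare 0.49 [142. 214.] 1997 [0.616 0.385 0.038] 0.092
top plate_grip 0.87 [196. 332.] 1835 [0.291 0.226 0.004] 0.035
top plate_grip 0.66 [391. 282.] 1578 [ 0.422 -0.319  0.004] 0.045
top plate_grip 0.66 [401. 347.] 1810 [ 0.239 -0.323  0.004] 0.029
top knob 0.71 [278. 214.] 474 [0.607 0.005 0.062] 0.117
top stud_foot 0.71 [266. 243.] 7916 [0.539 0.028 0.021] 0.085
top jar 0.66 [291. 296.] 230 [ 0.387 -0.033  0.093] 0.097
top stand 0.93 [266. 242.] 7756 [0.54  0.029 0.021] 0.085
side plate 0.88 [452. 272.] 1245 [ 0.237 -0.315  0.006] 0.049
side plate 0.81 [282. 389.] 2673 [0.285 0.234 0.006] 0.043
side plate 0.75 [395. 242.] 1106 [ 0.416 -0.306  0.006] 0.045
side spare 0.97 [352. 221.] 1101 [ 0.57  -0.297  0.006] 0.046
side spare 0.22 [254. 208.] 634 [ 0.775 -0.097  0.064] 0.086
side plate_grip 0.86 [455. 274.] 1186 [ 0.238 -0.315  0.006] 0.048
side plate_grip 0.69 [398. 244.] 1102 [ 0.415 -0.307  0.006] 0.045
side plate_grip 0.6 [281. 388.] 2592 [0.286 0.235 0.006] 0.044
side knob 0.71 [266. 249.] 602 [0.602 0.008 0.065] 0.117
side stud_foot 0.64 [275. 284.] 7553 [0.49  0.055 0.023] 0.087
side jar 0.68 [334. 284.] 446 [ 0.381 -0.019  0.07 ] 0.098
side jar 0.59 [274. 262.] 203 [0.537 0.018 0.062] 0.081
side stand 0.92 [276. 281.] 7596 [0.491 0.056 0.023] 0.087
side stand 0.66 [397. 243.] 1185 [ 0.415 -0.305  0.006] 0.045
```

The top picture shows the stand at (266,242), with the knob at about (292,217). The plate-shaped things are white with an oblong eye (393,281), white with a small round hole (385,230), red (401,350) and (198,334), and turquoise (520,280). White (393,281) fits: it is aluminium with a rectangular eye, which is at its left end at (363,281). I'll enlarge it to confirm and fit the poses.

```bash
python3 - <<'E'
from h import *
z=np.load("/tmp/top.npz");K,M,im,d=[z[k] for k in("K","M","im","d")]
P=world(K,M,d)
def box(m):
    pts=(P[m][:,:2]*1000).astype(np.float32); return cv2.minAreaRect(pts)
v,u=np.mgrid[0:480,0:640]
# deck: z about .02
def near(m):
    m=m.astype(np.uint8); m=cv2.morphologyEx(m,cv2.MORPH_OPEN,np.ones((3,3))); return m.astype(bool)
m=near((abs(P[...,2]-.02)<.006)&(u>215)&(u<315)&(v>185)&(v<312))
print("deck",box(m),m.sum()); m2=m&(v<283); print("deck main",box(m2))
for nm,(a,b,c,e) in dict(plate=(348,430,260,302),spare=(342,422,208,248)).items():
    g=im.astype(int); w=(u>a)&(u<b)&(v>c)&(v<e)
    mm=near(w&(P[...,2]>.0025)&(P[...,2]<.012)); print(nm,box(mm),mm.sum())
    gr=w&(P[...,2]>.04); print(" grip",np.round(np.median(P[gr],0),4),gr.sum())
for nm,(a,b,c,e,lo) in dict(knob=(262,305,195,235,.11),stud=(222,248,245,275,.1),jar=(276,302,284,306,.08)).items():
    w=(u>a)&(u<b)&(v>c)&(v<e)&(P[...,2]>lo); q=P[w]; print(nm,w.sum(),np.round((q.min(0)+q.max(0))/2,4),np.round(q.mean(0),4),np.round(q.max(0),3))
print("table z",np.median(P[330:400,260:340,2]), np.median(P[300:330,440:480,2]))
c=np.hstack([cv2.resize(im[200:310,215:325],(400,400),interpolation=2),cv2.resize(im[205:305,340:440],(400,400),interpolation=2)])
cv2.imwrite("pics/crop.png",c[:,:,::-1])
E
```

```text
deck ((525.38818359375, 37.247596740722656), (229.93359375, 323.6772155761719), 88.57799530029297) 5072
deck main ((556.5020141601562, 36.452972412109375), (229.9744110107422, 261.3574523925781), 88.60125732421875)
plate ((421.5074768066406, -307.5030822753906), (186.10565185546875, 80.27069854736328), 86.80082702636719) 463
 grip [ 0.4193 -0.3146  0.0495] 96
spare ((575.2850341796875, -300.47747802734375), (78.6305923461914, 188.3409881591797), 0.13647201657295227) 459
 grip [ 0.5726 -0.3063  0.0492] 93
knob 53 [ 0.4409 -0.075   0.6787] [ 0.5546 -0.0524  0.2447] [ 0.599 -0.035  1.247]
stud 240 [0.3913 0.0107 0.6755] [0.4772 0.1122 0.1146] [0.5   0.136 1.247]
jar 173 [ 0.3458 -0.0631  0.6654] [ 0.3883 -0.0314  0.1073] [ 0.409 -0.012  1.247]
table z -0.0006610347518128945 -0.0007714560424059158
```

View pics/crop.png

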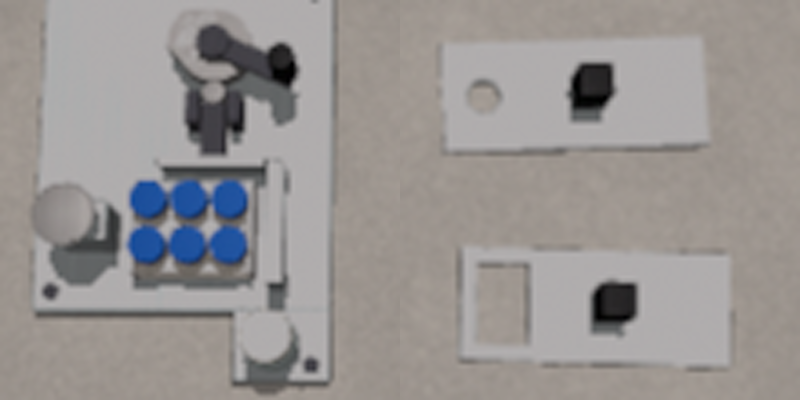

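The left crop shows the knob at (282,62), which is picture (292,217), and the stud head at (65,213). The lower right crop shows the plate with the rectangular eye and its grip at (615,300). That is the right plate. The upper one, with the small round hole, is the spare. I go above the knob next.

>>> move_arm(
  steps=[
    [[0.537,-0.389,-0.02],-0.83],
    [[0.537,-0.389,-0.02],-0.83],
    [[0.537,-0.389,-0.02],-0.83],
    [[0.537,-0.389,-0.02],-0.83],
    [[0.537,-0.389,-0.02],-0.83],
    [[0.537,-0.389,-0.02],-0.83],
    [[0.537,-0.389,-0.02],-0.83],
    [[0.537,-0.389,-0.02],-0.83],
    [[0.537,-0.389,-0.02],-0.83],
    [[0.537,-0.389,-0.02],-0.83],
    [[0.537,-0.389,-0.02],-0.83],
    [[0.537,-0.389,-0.02],-0.83],
    [[0.537,-0.389,-0.02],-0.83],
    [[0.537,-0.389,-0.02],-0.83],
  ],
  hand=-0.3,
)

```text
time_s: 2.55
tool_pos: [0.5947, -0.0484, 0.2504]
tool_rot: [180.0, 0.1, 68.9]
force: [0.8, -1.0, 0.3]
grip_width: 0.0563
```

```bash
cat >> h.py <<'E'
th=np.radians(-91.42); SX=np.array([np.cos(th),np.sin(th)]); SY=np.array([-SX[1],SX[0]]); O=np.array([.4763,.01345])
def S2W(x,y,z=0): return np.r_[O+SX*x/1e3+SY*y/1e3,z/1e3]
def W2S(p): p=np.atleast_2d(p); q=(p[:,:2]-O)*1e3; return np.stack([q@SX,q@SY,p[:,2]*1e3],-1)
E
python3 - <<'E'
from h import *
o=env.get_obs(); print(o["tool_pos"],o["tool_rot"],o["grip_width"],o["qpos"],o["time_s"])
K,M,im,d=snap("wrist")
np.savez("/tmp/w1.npz",K=K,M=M,im=im,d=d)
P=world(K,M,d)
k=(P[...,2]>.112)&(P[...,2]<.125)&(d>0); S=W2S(P.reshape(-1,3)).reshape(P.shape)
n,l,st,c=cv2.connectedComponentsWithStats(k.astype(np.uint8))
for i in range(1,n):
    if st[i,4]>60: q=P[l==i]; print(st[i],np.round((q.min(0)+q.max(0))/2,4),np.round(W2S((q.min(0)+q.max(0))/2),1),np.round(np.ptp(q,0),3))
dbg=im.copy()
for p in[(-14,0,82),(50,0,85),(57,-45,85),(57,45,85),(43,45,85),(43,-45,85),(0,140,61),(-100,0,111),(-123,0,111),(-77,0,111),(90,210,20),(90,-113,20),(-140,210,20),(-140,-60,20),(15,-113,20)]:
    u=proj(K,M,S2W(*p))[0]; cv2.drawMarker(dbg,(int(u[0]),int(u[1])),(255,0,255),0,10,1)
cv2.imwrite("pics/w1.png",dbg[:,:,::-1])
E
```

```text
[ 0.59474037 -0.04840995  0.2504403 ] [1.79998603e+02 6.90877216e-02 6.88610509e+01] 0.05634554482662296 [ 31.76546325  14.38525578 -35.36991579  88.3944124    8.4635045
  79.92837451 -25.38104943] 2.55
[303 211  23  23 405] [ 0.5915 -0.0423  0.1158] [[ 52.9 116.5 115.8]] [0.019 0.019 0.008]
```

View pics/w1.png

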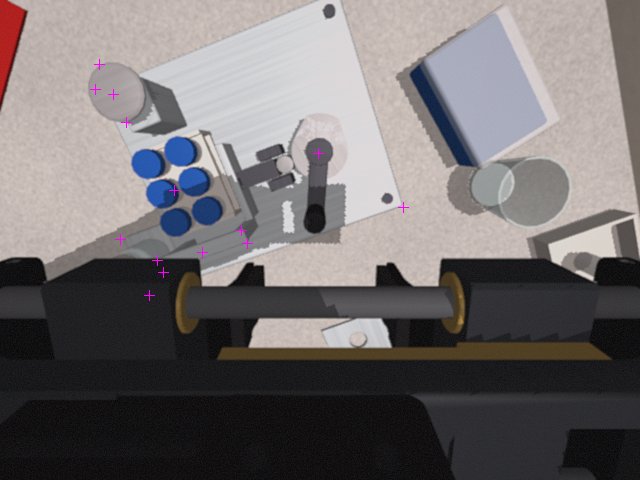

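The markers match the stand to about 2–3 mm. The knob is at (315,218), so the crank joint is about 0.21. I descend and grip the knob.

>>> move_arm(
  steps=[
    [[0.0045,-0.005,0.04],0.07],
    [[0.0045,-0.005,0.1],0.07],
    [[0.0045,-0.005,0.14],0.07],
    [[0.0045,-0.005,0.155],0.07],
    [[0.0045,-0.005,0.155],0.07],
  ],
)

```text
time_s: 3.22
tool_pos: [0.592, -0.041, 0.0955]
tool_rot: [-180.0, 0.0, 65.0]
force: [0.6, -0.2, 0.7]
grip_width: 0.0568
```

>>> move_arm(
  steps=[
    [[0,0,0],0],
    [[0,0,0],0],
    [[0,0,0],0],
    [[0,0,0],0],
    [[0,0,0],0],
  ],
  hand=1,
  squeeze=12,
)

```text
time_s: 3.85
tool_pos: [0.5924, -0.0405, 0.0958]
tool_rot: [180.0, 0.0, 65.0]
force: [-0.7, -0.7, 0.5]
grip_width: 0.0199
```

```bash
python3 - <<'E'
from h import *
o=env.get_obs(); p=o["tool_pos"]; print(p,o["tool_rot"],o["grip_width"],o["force"])
yaw=np.radians(o["tool_rot"][2]); x=np.array([np.cos(yaw),np.sin(yaw)]); y=np.array([x[1],-x[0]])
c=S2W(0,140)[:2]; r=p[:2]-c; a0=np.arctan2(r[1],r[0]); print(np.degrees(a0),np.hypot(*r), "joint",a0-th+.629)
rad=.060; c=p[:2]-rad*r/np.hypot(*r)   # keep grip radius
af=th+2.2-.629; n=int(np.ceil((af-a0)/np.radians(7.5)))
for i in range(1,n+1):
    a=a0+(af-a0)*i/n; q=c+rad*np.array([np.cos(a),np.sin(a)])-p[:2]; print(i,[[round(q@x,4),round(q@y,4),0],round(-(a-a0),3)])
E
```

```text
[ 0.59243742 -0.04046185  0.09581408] [1.79962651e+02 2.62731812e-03 6.50155360e+01] 0.01990807665500314 [-0.71429387 -0.7452557   0.48741209]
-115.27728339488935 0.05578366475813387 joint 0.21261185417781037
1 [[np.float64(0.0004), np.float64(0.0074), 0], np.float64(-0.124)]
2 [[np.float64(0.0018), np.float64(0.0148), 0], np.float64(-0.248)]
3 [[np.float64(0.004), np.float64(0.0219), 0], np.float64(-0.373)]
4 [[np.float64(0.0071), np.float64(0.0286), 0], np.float64(-0.497)]
5 [[np.float64(0.011), np.float64(0.035), 0], np.float64(-0.621)]
6 [[np.float64(0.0157), np.float64(0.0408), 0], np.float64(-0.745)]
7 [[np.float64(0.0211), np.float64(0.0459), 0], np.float64(-0.869)]
8 [[np.float64(0.027), np.float64(0.0504), 0], np.float64(-0.994)]
9 [[np.float64(0.0335), np.float64(0.0541), 0], np.float64(-1.118)]
10 [[np.float64(0.0403), np.float64(0.057), 0], np.float64(-1.242)]
11 [[np.float64(0.0475), np.float64(0.059), 0], np.float64(-1.366)]
12 [[np.float64(0.0549), np.float64(0.0601), 0], np.float64(-1.491)]
13 [[np.float64(0.0623), np.float64(0.0603), 0], np.float64(-1.615)]
14 [[np.float64(0.0697), np.float64(0.0595), 0], np.float64(-1.739)]
15 [[np.float64(0.077), np.float64(0.0578), 0], np.float64(-1.863)]
16 [[np.float64(0.084), np.float64(0.0553), 0], np.float64(-1.987)]
```

>>> move_arm(
  steps=[
    [[0.0004,0.0074,0],-0.124],
    [[0.0018,0.0148,0],-0.248],
    [[0.004,0.0219,0],-0.373],
    [[0.0071,0.0286,0],-0.497],
    [[0.011,0.035,0],-0.621],
    [[0.0157,0.0408,0],-0.745],
    [[0.0211,0.0459,0],-0.869],
    [[0.027,0.0504,0],-0.994],
    [[0.0335,0.0541,0],-1.118],
    [[0.0403,0.057,0],-1.242],
    [[0.0475,0.059,0],-1.366],
    [[0.0549,0.0601,0],-1.491],
    [[0.0623,0.0603,0],-1.615],
    [[0.0697,0.0595,0],-1.739],
    [[0.077,0.0578,0],-1.863],
    [[0.084,0.0553,0],-1.987],
    [[0.084,0.0553,0],-1.987],
    [[0.084,0.0553,0],-1.987],
  ],
)

```text
time_s: 6.1
tool_pos: [0.6759, 0.0121, 0.0958]
tool_rot: [-179.9, -0.3, 178.9]
force: [-6.0, -0.1, 6.0]
grip_width: 0.0196
```

```bash
python3 - <<'E'
from h import *
K,M,im,d=snap("side"); cv2.imwrite("pics/s2.png",cv2.resize(im[190:350,190:400],(787,600),interpolation=2)[:,:,::-1])
K,M,im,d=snap("top"); P=world(K,M,d); print(env.get_obs()["tool_pos"], W2S(env.get_obs()["tool_pos"]))
E
```

```text
[0.67590278 0.01213129 0.09573706] [[ -3.62808332 199.57415717  95.73706399]]
```

>>> move_arm(
  steps=[
    [[0,0,0],0],
    [[0,0,0],0],
    [[0,0,0],0],
    [[0,0,-0.02],0],
    [[0,0,-0.08],0],
    [[0,0,-0.14],0],
    [[0.04,0,-0.19],0],
    [[0.08,0,-0.2],0],
    [[0.08,0,-0.2],0],
  ],
  hand=-0.3,
)

```text
time_s: 7.32
tool_pos: [0.5968, 0.0152, 0.2989]
tool_rot: [-179.8, 0.2, 178.9]
force: [0.2, 0.7, -0.2]
grip_width: 0.0567
```

```bash
python3 - <<'E'
from h import *
o=env.get_obs(); print(o["tool_pos"],o["tool_rot"],o["grip_width"],o["time_s"])
K,M,im,d=snap("wrist")
np.savez("/tmp/w2.npz",K=K,M=M,im=im,d=d)
P=world(K,M,d)
def comps(lo,hi,mn=60):
    k=(P[...,2]>lo)&(P[...,2]<hi)&(d>0)
    n,l,st,c=cv2.connectedComponentsWithStats(k.astype(np.uint8))
    for i in range(1,n):
        if st[i,4]>mn: q=P[l==i]; m=(q.min(0)+q.max(0))/2; print(st[i],np.round(m,4),np.round(W2S(m),1),np.round(np.ptp(q,0),3))
print("z>100");comps(.100,.13)
print("rail");comps(.08,.09,100)
print("cam");comps(.055,.066,100)
dbg=im.copy()
for p in[(50,0,85),(57,-45,85),(57,45,85),(43,45,85),(43,-45,85),(0,140,61),(0,200,119),(-100,0,111),(-123,0,111),(-77,0,111),(90,210,20),(90,-113,20),(-140,210,20),(-140,-60,20),(0,37,64)]:
    u=proj(K,M,S2W(*p))[0]; cv2.drawMarker(dbg,(int(u[0]),int(u[1])),(255,0,255),0,10,1)
cv2.imwrite("pics/w2.png",dbg[:,:,::-1])
E
```

```text
[0.59680008 0.0152353  0.2988978 ] [-179.82154873    0.23739167  178.94627901] 0.056706621085335425 7.325
z>100
[ 399   66   49   52 1974] [0.4804 0.1147 0.1089] [[-101.3    1.6  108.9]] [0.045 0.046 0.007]
[310 277  18   9 128] [0.6716 0.0118 0.1096] [[ -3.2 195.3 109.6]] [0.009 0.019 0.019]
rail
[254   0  37  24 143] [ 0.4019 -0.0276  0.085 ] [[ 42.9 -73.3  85. ]] [0.018 0.035 0.01 ]
[ 261   46   17   95 1332] [ 0.4763 -0.035   0.0833] [[48.4  1.2 83.3]] [0.089 0.016 0.007]
[289  63  27  29 548] [ 0.4603 -0.0008  0.0817] [[ 14.7 -15.7  81.7]] [0.026 0.026 0.003]
[319  63  27  30 532] [0.4612 0.0295 0.0818] [[-15.6 -15.4  81.8]] [0.027 0.026 0.004]
[348  63  27  30 548] [0.4618 0.0588 0.0819] [[-45.  -15.6  81.9]] [0.027 0.026 0.004]
[389  80  18  32 364] [0.4799 0.0966 0.0831] [[-83.3   1.5  83.1]] [0.03  0.018 0.006]
[289  99  27  28 507] [ 0.4942 -0.0019  0.0817] [[14.9 18.3 81.7]] [0.027 0.027 0.003]
[318  99  27  28 503] [0.4948 0.0281 0.0816] [[-15.1  18.1  81.6]] [0.027 0.027 0.003]
[347  99  27  28 489] [0.4954 0.0582 0.0817] [[-45.2  18.   81.7]] [0.026 0.027 0.003]
cam
[254   0  41  34 234] [ 0.3991 -0.0282  0.0606] [[ 43.5 -76.2  60.6]] [0.028 0.041 0.011]
[625  31  15  57 440] [0.4453 0.351  0.0605] [[-336.7  -39.4   60.5]] [0.054 0.021 0.011]
[ 282  134   73  112 2935] [0.579  0.014  0.0604] [[ -3.1 102.6  60.4]] [0.129 0.08  0.011]
[327 173   9  21 173] [0.5696 0.028  0.0585] [[-16.8  92.9  58.5]] [0.023 0.009 0.007]
[614 175  16  15 127] [0.5739 0.3603 0.0605] [[-349.2   89.    60.5]] [0.016 0.009 0.011]
[614 206  17  15 113] [0.6102 0.3676 0.0604] [[-357.3  125.1   60.4]] [0.016 0.01  0.011]
[614 235  14  14 103] [0.6451 0.3743 0.0605] [[-364.9  159.8   60.5]] [0.015 0.01  0.01 ]
[ 262  319   99   29 2324] [7.621e-01 1.000e-04 5.960e-02] [[  6.2 286.1  59.6]] [0.043 0.127 0.009]
```

View pics/w2.png

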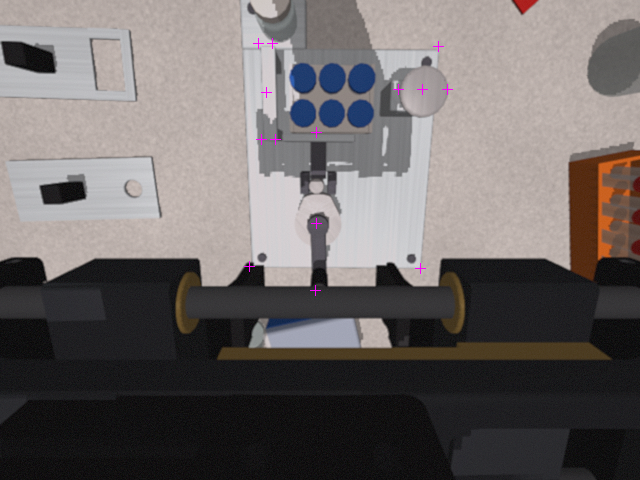

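The follower is on the dwell: the hub is at (318,222), and the arm runs straight down the picture to the knob at (318,285), which is along stand +y. The stud head shows at (423,90), so the stand frame shifts by about (-1.4, +1.4) mm. Next I go above the plate's grip.

>>> move_arm(
  steps=[
    [[0.171,-0.334,0.08],1.604],
    [[0.171,-0.334,0.08],1.604],
    [[0.171,-0.334,0.08],1.604],
    [[0.171,-0.334,0.08],1.604],
    [[0.171,-0.334,0.08],1.604],
    [[0.171,-0.334,0.08],1.604],
    [[0.171,-0.334,0.08],1.604],
    [[0.171,-0.334,0.08],1.604],
    [[0.171,-0.334,0.08],1.604],
    [[0.171,-0.334,0.08],1.604],
    [[0.171,-0.334,0.08],1.604],
  ],
)

```text
time_s: 8.75
tool_pos: [0.4206, -0.3166, 0.2154]
tool_rot: [-180.0, -0.0, 87.1]
force: [0.7, 0.4, 0.1]
grip_width: 0.0567
```

```bash
sed -i 's/O=np.array(.*/O=np.array([.4777,.0148])/' h.py; python3 - <<'E'
from h import *
o=env.get_obs(); p=o["tool_pos"]; print(p,o["tool_rot"],o["grip_width"],o["time_s"])
K,M,im,d=snap("wrist"); cv2.imwrite("pics/w3.png",im[:,:,::-1])
P=world(K,M,d)
# plate body (connected z 2.5..8mm near)
k=(P[...,2]>.0025)&(P[...,2]<.009)&(d>0)&(abs(P[...,0]-.42)<.07)&(abs(P[...,1]+.3)<.12)
k=cv2.morphologyEx(k.astype(np.uint8),cv2.MORPH_OPEN,np.ones((3,3))).astype(bool)
print("plate",cv2.minAreaRect((P[k][:,:2]*1000).astype(np.float32)),k.sum())
g=(P[...,2]>.044)&(P[...,2]<.056)&(d>0)&(abs(P[...,0]-.42)<.05)&(abs(P[...,1]+.31)<.05)
print("grip",cv2.minAreaRect((P[g][:,:2]*1000).astype(np.float32)),g.sum())
E
```

```text
[ 0.42060556 -0.31658251  0.21539687] [-1.79999161e+02 -2.45012413e-02  8.70953790e+01] 0.056666639370212796 8.75
plate ((423.7432556152344, -305.52484130859375), (189.8363800048828, 79.93307495117188), 87.14006042480469) 9604
grip ((423.58575439453125, -315.12493896484375), (23.38389015197754, 23.410322189331055), 87.38841247558594) 605
```

View pics/w3.png

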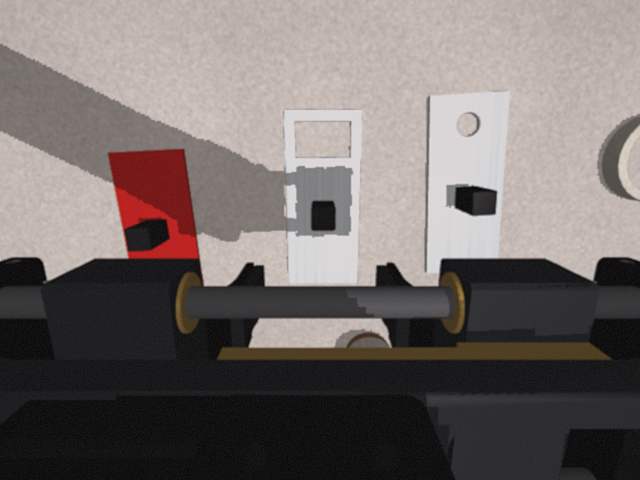

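The picture shows the plate at (323,195), with its eye at (322,138) and its grip at (323,215). The spare is at (468,180), and a red plate is at (150,205). I grasp the grip now, fairly high up, so that the plate can pivot about the jaw axis later.

>>> move_arm(
  steps=[
    [[0.0017,0.003,0.06],0],
    [[0.0017,0.003,0.12],0],
    [[0.0017,0.003,0.17],0],
    [[0.0017,0.003,0.19],0],
    [[0.0017,0.003,0.191],0],
  ],
)

```text
time_s: 9.43
tool_pos: [0.4232, -0.3147, 0.0241]
tool_rot: [-179.9, -0.1, 87.0]
force: [0.6, -0.1, 0.5]
grip_width: 0.0564
```

>>> move_arm(
  steps=[
    [[0,0,0],0],
    [[0,0,0],0],
    [[0,0,0],0],
    [[0,0,0],0],
    [[0,0,-0.02],0],
    [[0,0,-0.06],0],
    [[0,0,-0.12],0],
    [[0,0,-0.17],0],
    [[0,0,-0.17],0],
  ],
  hand=1,
  squeeze=25,
)

```text
time_s: 10.55
tool_pos: [0.4259, -0.3162, 0.1999]
tool_rot: [179.6, 0.4, 87.0]
force: [0.1, 0.7, -3.1]
grip_width: 0.0237
```

```bash
cat >> h.py <<'E'
def plate(show=None):
    """tilt of the held plate seen by the wrist camera, points in (fwd,lat,up) mm from the grasp point (tool yaw frame)"""
    o=env.get_obs(); p=np.array(o["tool_pos"]); yaw=np.radians(o["tool_rot"][2])
    K,M,im,d=snap("wrist",show); P=world(K,M,d)
    x=np.array([np.cos(yaw),np.sin(yaw)]); y=np.array([-x[1],x[0]])
    g=p+[0,0,.011]; q=(P-g)*1e3
    L=np.stack([q[...,:2]@x,q[...,:2]@y,q[...,2]],-1)
    v=(d>0)&(d<.4)
    m=v&(abs(L[...,1])<45)&(L[...,0]>16)&(L[...,0]<125)&(L[...,2]<-12)&(L[...,2]>-110)
    A=L[m]; # robust plane up = a*fwd + b*lat + c
    w=np.ones(len(A),bool)
    for s in(15,8,4,2.5,2.5):
        c,*_=np.linalg.lstsq(np.c_[A[w][:,:2],np.ones(w.sum())],A[w][:,2],rcond=None)
        w=abs(A@np.r_[-c[0],-c[1],1]-c[2])<s
    B=A[w]
    print("t",o["time_s"],"grasp stand",np.round(W2S(g),1),"yaw",np.round(o["tool_rot"][2],2),"width",round(o["grip_width"],4),"F",np.round(o["force"],1))
    print("tilt tip-down deg",round(np.degrees(np.arctan(-c[0])),2),"roll",round(np.degrees(np.arctan(c[1])),2),"top at 0:",round(c[2],1),"n",w.sum(),"fwd max",np.round(np.percentile(B[:,0],99.7),1),"z there",round(c[0]*np.percentile(B[:,0],99.7)+c[2],1),"lat",np.round(np.percentile(B[:,1],[.3,99.7]),1))
    return L,m,im
E
python3 -c "
from h import *
plate('w4'); print(env.get_obs()['tool_pos'])"
```

```text
t 10.55 grasp stand [[332.2 -43.6 210.9]] yaw 86.98 width 0.0237 F [ 0.1  0.7 -3.1]
tilt tip-down deg 0.39 roll -0.38 top at 0: -32.2 n 19827 fwd max 104.4 z there -32.9 lat [-39.4  40.2]
[ 0.42417794 -0.31541225  0.1969528 ]
```

>>> move_arm(
  steps=[
    [[0.03,0.004,0],-0.028],
    [[0.08,0.01,0],-0.028],
    [[0.14,0.018,0],-0.028],
    [[0.2,0.026,0],-0.028],
    [[0.25,0.032,0],-0.028],
    [[0.275,0.036,0],-0.028],
    [[0.287,0.037,0],-0.028],
    [[0.287,0.037,0],-0.028],
    [[0.287,0.037,0],-0.028],
  ],
)

```text
time_s: 11.72
tool_pos: [0.4749, -0.0318, 0.194]
tool_rot: [-179.9, 0.0, 88.5]
force: [0.6, 0.1, -2.4]
grip_width: 0.0237
```

```bash
python3 - <<'E'
from h import *
L,m,im=plate('w5'); o=env.get_obs(); print(o['tool_pos'],o['tool_rot'])
p=np.array(o['tool_pos']); 
# stud head: z>100mm world
z=L[...,2]+(p[2]+.011)*1e3
k=(z>102)&(z<118)&(L[...,0]>105)&(L[...,0]<220)&(abs(L[...,1])<60)
q=L[k]; print("head fwd/lat from grasp",np.round((np.percentile(q[:,:2],1,axis=0)+np.percentile(q[:,:2],99,axis=0))/2,1),np.ptp(q,axis=0),k.sum(),"top z",np.median(z[k]))
E
```

```text
t 11.725 grasp stand [[ 46.7  -1.6 205. ]] yaw 88.45 width 0.0237 F [ 0.6  0.1 -2.4]
tilt tip-down deg 0.03 roll 0.09 top at 0: -32.2 n 19898 fwd max 104.5 z there -32.3 lat [-39.2  40.4]
[ 0.47508445 -0.0318426   0.19419883] [-1.79956957e+02  9.32144956e-03  8.84320407e+01]
head fwd/lat from grasp [140.1  -0.8] [32.55446291 45.21904175  7.95476305] 3503 top z 109.90445696592543
```

>>> move_arm(
  steps=[
    [[0,0.001,0.03],0],
    [[0,0.001,0.06],0],
    [[0,0.001,0.074],0],
    [[0,0.001,0.076],0],
    [[0,0.001,0.076],0],
    [[0,0.001,0.076],0],
  ],
)

```text
time_s: 12.52
tool_pos: [0.4773, -0.0305, 0.1195]
tool_rot: [179.9, 0.0, 88.6]
force: [-0.2, 0.1, -1.6]
grip_width: 0.0236
```

```bash
python3 - <<'E'
from h import *
L,m,im=plate('w6'); o=env.get_obs(); print(o['tool_pos'],o['tool_rot'])
z=L[...,2]+(o['tool_pos'][2]+.011)*1e3
k=(z>102)&(z<118)&(L[...,0]>105)&(L[...,0]<220)&(abs(L[...,1])<60)
q=L[k]; print("head min/max fwd,lat",np.round(np.percentile(q[:,:2],[1,99],axis=0),1),k.sum(),"top z",np.median(z[k]))
E
```

```text
t 12.525 grasp stand [[ 45.3   0.7 130.5]] yaw 88.56 width 0.0236 F [-0.2  0.1 -1.6]
tilt tip-down deg 0.1 roll -0.1 top at 0: -32.2 n 19874 fwd max 104.5 z there -32.3 lat [-39.2  40.3]
[ 0.47717021 -0.03050226  0.11941848] [1.79909797e+02 4.44859020e-02 8.85614457e+01]
head min/max fwd,lat [[122.7 -12.8]
 [128.1  15. ]] 792 top z 108.6768659071964
```

View pics/w6.png

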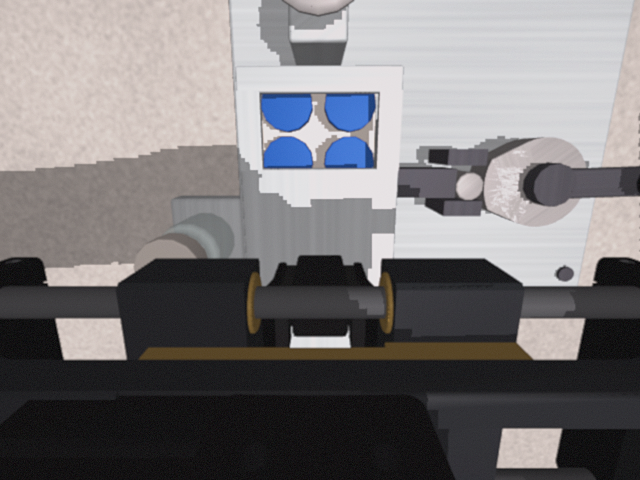

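The tip bar at (320,78) is short of the stud head at (318,5) and is below the head's height. I slide the tip bar under the near rim of the head, then lift so that the plate pivots tip-down.

>>> move_arm(
  steps=[
    [[0.012,0,0.0015],0],
    [[0.0233,0,0.0015],0],
    [[0.0233,0,0.0015],0],
    [[0.0233,0,-0.0065],0],
    [[0.0265,0,-0.015],0],
    [[0.0304,0,-0.0232],0],
    [[0.0304,0,-0.0232],0],
  ],
)

```text
time_s: 13.45
tool_pos: [0.4776, 0.0001, 0.1425]
tool_rot: [179.9, 0.0, 88.6]
force: [-0.8, -0.5, -2.9]
grip_width: 0.0238
```

```bash
python3 -c "
from h import *
plate('w7')"
```

```text
t 13.45 grasp stand [[ 14.7   0.3 153.5]] yaw 88.56 width 0.0238 F [-0.8 -0.5 -2.9]
tilt tip-down deg 4.47 roll -0.01 top at 0: -36.4 n 14936 fwd max 124.6 z there -46.1 lat [-39.   40.1]
```

```bash
sed -i 's/(L\[...,0\]<125)&(L\[...,2\]<-12)/(L[...,0]<F)\&(L[...,2]<-12)/; s/def plate(show=None)/def plate(show=None,F=54)/' h.py; python3 -c "
from h import *
L,m,im=plate('w8')
v=np.isfinite(L[...,0])
for lo in range(10,110,8):
    k=(L[...,0]>lo)&(L[...,0]<lo+8)&(abs(abs(L[...,1])-34)<3)&(L[...,2]>-150); print(lo+4,k.sum(),np.round(np.percentile(L[k][:,2],[10,50,90]),1) if k.any() else '')"
```

```text
t 13.5 grasp stand [[ 14.6   0.4 153.3]] yaw 88.55 width 0.024 F [-0.3  0.1 -2.7]
tilt tip-down deg 9.88 roll -0.07 top at 0: -33.0 n 9879 fwd max 53.9 z there -42.4 lat [-39.1  40.1]
14 329 [-36.5 -35.4 -34.4]
22 6873 [73.6 91.3 99.2]
30 2435 [-37.7  73.6  86.8]
38 2581 [-38.9  69.3  73.9]
46 390 [-100.   -41.2  -40.1]
54 391 [-100.1  -42.5  -41.4]
62 405 [-45.9 -43.9 -42.9]
70 463 [-99.4 -45.6 -44.4]
78 489 [-134.6  -47.   -45.8]
86 512 [-134.7  -48.4  -47.2]
94 446 [-134.2  -49.5  -48.4]
102 22 [-51.5 -50.4 -49.9]
110 33 [-135.1 -134.2 -133.4]
```

>>> move_arm(
  steps=[
    [[0.0046,0,-0.0078],0],
    [[0.0098,0,-0.0153],0],
    [[0.0157,0,-0.0221],0],
    [[0.0222,0,-0.0285],0],
    [[0.0222,0,-0.0285],0],
    [[0.0222,0,-0.0255],0],
    [[0.012,0,-0.0255],0],
    [[0.0,0,-0.0255],0],
    [[0.0,0,-0.05],0],
    [[0.0,0,-0.08],0],
    [[0.0,0,-0.08],0],
  ],
)

```text
time_s: 14.92
tool_pos: [0.4788, -0.0009, 0.2236]
tool_rot: [179.8, 0.1, 88.5]
force: [0.5, -1.1, -3.1]
grip_width: 0.0237
```

```bash
python3 -c "
from h import *
L,m,im=plate('w9')
K,M,im,d=snap('side','s9')
k=(abs(abs(L[...,1])-34)<3)&(L[...,0]>60)&(L[...,0]<100)&(L[...,2]>-110)&(L[...,2]<-40);print(np.polyfit(L[k][:,0],L[k][:,2],1),L[k][:,0].max())"
```

```text
t 14.925 grasp stand [[ 15.7   1.5 234.6]] yaw 88.48 width 0.0237 F [ 0.5 -1.1 -3.1]
tilt tip-down deg 29.61 roll -0.24 top at 0: -37.6 n 6071 fwd max 53.9 z there -68.2 lat [-39.5  40. ]
[ -0.5786415  -36.80628034] 76.78319985168145
```

>>> move_arm(
  steps=[
    [[0.03,-0.001,0],0],
    [[0.06,-0.001,0],0],
    [[0.076,-0.001,0],0],
    [[0.0794,-0.001,0.01],0],
    [[0.0794,-0.001,0.03],0],
    [[0.0794,-0.001,0.0335],0],
    [[0.0794,-0.001,0.0335],0],
    [[0.0794,-0.001,0.0335],0],
  ],
)

```text
time_s: 16.02
tool_pos: [0.4786, 0.0792, 0.1886]
tool_rot: [180.0, 0.0, 88.5]
force: [-0.5, 0.1, -2.1]
grip_width: 0.0239
```

```bash
python3 - <<'E'
from h import *
L,m,im=plate('w10')
a,b=im[:,:,:],snap('side')[2]
cv2.imwrite("pics/c10.png",np.hstack([cv2.resize(im[0:280,180:460],(400,400)),cv2.resize(b[180:340,190:350],(400,400),interpolation=2)])[:,:,::-1])
# head top points through the eye
z=L[...,2]+(env.get_obs()['tool_pos'][2]+.011)*1e3
k=(z>104)&(z<114)&(L[...,0]>20)&(L[...,0]<110)&(abs(L[...,1])<28)
q=L[k]; print(k.sum(),np.round(np.percentile(q[:,:2],[1,50,99],axis=0),1),np.median(z[k]))
# tip bar top
k=(z>115)&(z<150)&(L[...,0]>55)&(L[...,0]<90)&(abs(L[...,1])<20); q=L[k]; print("bar",k.sum(),np.round(np.percentile(q,[1,99],axis=0),1))
E
```

```text
t 16.025 grasp stand [[-64.4  -0.7 199.6]] yaw 88.54 width 0.0239 F [-0.5  0.1 -2.1]
tilt tip-down deg 29.57 roll -0.09 top at 0: -37.6 n 6075 fwd max 53.9 z there -68.2 lat [-39.4  40.2]
2315 [[ 30.2 -21.5]
 [ 42.   -0. ]
 [ 57.3  21.3]] 109.90355584358689
bar 1220 [[ 65.2 -19.4 -81.7]
 [ 76.8  19.5 -74.9]]
```

View pics/c10.png

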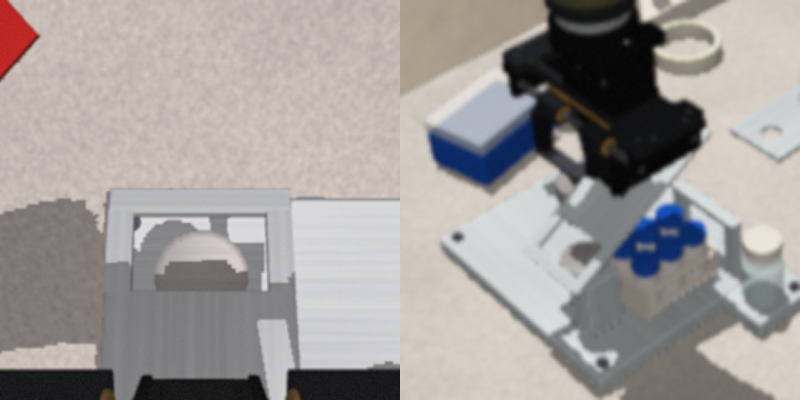

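The left crop shows the head through the eye at (200,265), short of the tip bar at (200,205) and centred sideways. I lower the tip past the head's far side, then draw back.

>>> move_arm(
  steps=[
    [[0,0,0.01],0],
    [[0,0,0.02],0],
    [[0,0,0.026],0],
    [[0,0,0.026],0],
    [[-0.006,0,0.026],0],
    [[-0.012,0,0.026],0],
    [[-0.017,0,0.026],0],
    [[-0.02,0,0.026],0],
    [[-0.02,0,0.026],0],
  ],
)

```text
time_s: 17.25
tool_pos: [0.4777, 0.0591, 0.1623]
tool_rot: [180.0, 0.0, 88.5]
force: [0.9, 0.1, -2.7]
grip_width: 0.0237
```

```bash
python3 - <<'E'
from h import *
L,m,im=plate('w11')
o=env.get_obs(); print(o["force"],o["wrist_torque"])
z=L[...,2]+(o['tool_pos'][2]+.011)*1e3
k=(z>104)&(z<114)&(L[...,0]>20)&(L[...,0]<110)&(abs(L[...,1])<28)
q=L[k]; print(k.sum(),np.round(np.percentile(q,[1,50,99],axis=0),1))
b=snap('side')[2]
cv2.imwrite("pics/c11.png",np.hstack([cv2.resize(im[0:280,180:460],(400,400)),cv2.resize(b[220:320,210:310],(400,400),interpolation=2)])[:,:,::-1])
E
```

```text
t 17.25 grasp stand [[-44.3  -1.1 173.3]] yaw 88.53 width 0.0237 F [ 0.9  0.1 -2.7]
tilt tip-down deg 28.81 roll -0.03 top at 0: -38.0 n 7062 fwd max 53.9 z there -67.7 lat [-39.3  40.2]
[-0.13753647  0.32633335 -2.95034857] [ 0.0606053  -0.08858425  0.00457104]
4556 [[ 35.2 -21.7 -65.9]
 [ 56.6  -0.5 -63.5]
 [ 77.2  20.6 -61.8]]
```

View pics/c11.png

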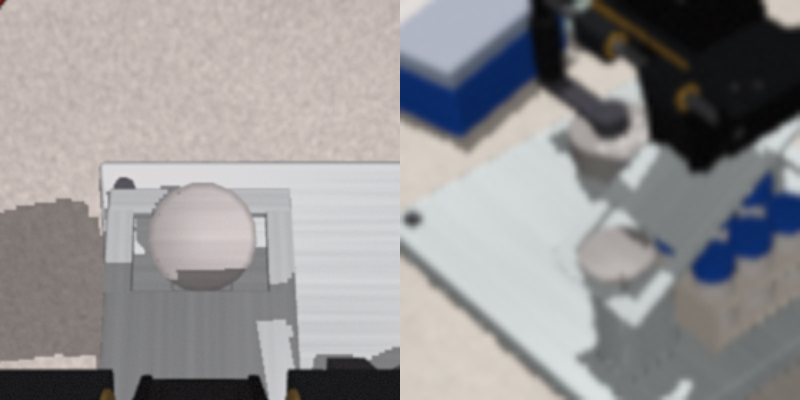

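The picture shows the head at (203,238) wholly through the eye, with the tip bar under its far side. I level the plate by lowering the tip bar onto the seat while drawing back.

>>> move_arm(
  steps=[
    [[-0.0012,0,0.003],0],
    [[-0.0014,0,0.007],0],
    [[-0.0038,0,0.0095],0],
    [[-0.0063,0,0.012],0],
    [[-0.0094,0,0.0155],0],
    [[-0.0124,0,0.019],0],
    [[-0.0152,0,0.0227],0],
    [[-0.0179,0,0.0263],0],
    [[-0.0179,0,0.0263],0],
  ],
)

```text
time_s: 18.48
tool_pos: [0.4772, 0.0415, 0.1355]
tool_rot: [-180.0, -0.0, 88.6]
force: [0.4, -0.4, -1.0]
grip_width: 0.0241
```

```bash
python3 - <<'E'
from h import *
L,m,im=plate('w12')
o=env.get_obs(); print(o["force"],o["wrist_torque"])
E
```

```text
t 18.475 grasp stand [[-26.7  -1.2 146.5]] yaw 88.56 width 0.0241 F [ 0.4 -0.4 -1. ]
tilt tip-down deg 15.08 roll 0.02 top at 0: -34.3 n 8764 fwd max 53.5 z there -48.7 lat [-39.4  40.1]
[ 0.03346378  0.1353724  -1.73268435] [ 0.15142906 -0.28501064 -0.03304403]
```

Levelling goes as planned, with the tilt at 15.1°. I continue to level.

>>> move_arm(
  steps=[
    [[-0.0027,0.001,0.004],0],
    [[-0.005,0.001,0.008],0],
    [[-0.0072,0.001,0.012],0],
    [[-0.0092,0.001,0.016],0],
    [[-0.0112,0.001,0.02],0],
    [[-0.0129,0.001,0.024],0],
    [[-0.0129,0.001,0.025],0],
    [[-0.0129,0.001,0.025],0],
  ],
)

```text
time_s: 19.52
tool_pos: [0.478, 0.0283, 0.1112]
tool_rot: [-180.0, 0.0, 88.6]
force: [-2.5, 0.5, 4.6]
grip_width: 0.0237
```

```bash
python3 - <<'E'
from h import *
L,m,im=plate('w13',F=42)
o=env.get_obs(); print(o["force"],o["wrist_torque"])
z=L[...,2]+(o['tool_pos'][2]+.011)*1e3
k=(z>104)&(z<114)&(L[...,0]>20)&(L[...,0]<130)&(abs(L[...,1])<28)
q=L[k]; print(k.sum(),np.round(np.percentile(q,[1,50,99],axis=0),1))
E
```

```text
t 19.525 grasp stand [[-1.350e+01 -1.000e-01  1.222e+02]] yaw 88.56 width 0.0237 F [-2.5  0.5  4.6]
tilt tip-down deg -0.16 roll 0.06 top at 0: -33.4 n 7178 fwd max 41.8 z there -33.3 lat [-39.1  40.1]
[-2.35153731  0.40878131  6.04400382] [0.32658001 0.50797663 0.00195697]
9222 [[ 65.5 -20.8 -14.8]
 [ 87.4   0.5 -12.5]
 [108.   21.6 -10.9]]
```

Level, with the head centre 86.8 mm ahead of the grip, against 75 mm when the eye is centred. I lift 1.5 mm, slide 11.5 mm forward, set it down and release.

>>> move_arm(
  steps=[
    [[0,0,-0.002],0],
    [[0,0,-0.002],0],
    [[0.006,0,-0.002],0],
    [[0.0115,0,-0.002],0],
    [[0.0115,0,-0.002],0],
    [[0.0115,0,-0.001],0],
    [[0.0115,0,-0.0005],0],
    [[0.0115,0,-0.0005],0],
  ],
)

```text
time_s: 20.58
tool_pos: [0.4782, 0.04, 0.1115]
tool_rot: [-180.0, 0.0, 88.6]
force: [-1.3, -0.1, -0.8]
grip_width: 0.0239
```

```bash
python3 - <<'E'
from h import *
L,m,im=plate('w14',F=42)
o=env.get_obs()
z=L[...,2]+(o['tool_pos'][2]+.011)*1e3
k=(z>104)&(z<114)&(L[...,0]>20)&(L[...,0]<130)&(abs(L[...,1])<28)
q=L[k]; print(k.sum(),np.round(np.percentile(q,[1,50,99],axis=0),1))
E
```

```text
t 20.575 grasp stand [[-2.520e+01 -1.000e-01  1.225e+02]] yaw 88.56 width 0.0239 F [-1.3 -0.1 -0.8]
tilt tip-down deg 0.28 roll 0.07 top at 0: -33.3 n 7184 fwd max 41.7 z there -33.5 lat [-39.2  40.1]
8657 [[ 54.  -20.9 -15. ]
 [ 75.7   0.1 -12.7]
 [ 96.2  21.4 -11.1]]
```

Centred. I release with a small opening, then retreat upward.

>>> move_arm(
  steps=[
    [[0,0,0],0],
    [[0,0,0],0],
    [[0,0,0],0],
    [[0,0,0],0],
    [[0,0,-0.02],0],
    [[0,0,-0.06],0],
    [[0,0,-0.12],0],
    [[-0.06,0,-0.16],0],
    [[-0.12,0,-0.16],0],
    [[-0.12,0,-0.16],0],
  ],
  hand=-0.4,
)

```text
time_s: 21.88
tool_pos: [0.4747, -0.0856, 0.2718]
tool_rot: [180.0, 0.1, 88.1]
force: [0.8, 0.0, -0.1]
grip_width: 0.0609
```

```bash
python3 - <<'E'
from h import *
o=env.get_obs(); print(o["time_s"],o["tool_pos"],o["grip_width"])
K,M,im,d=snap("wrist"); P=world(K,M,d); S=W2S(P.reshape(-1,3)).reshape(P.shape)
def c(n,k): q=S[k&(d>0)]; print(n,len(q),np.round(np.percentile(q,[1,50,99],axis=0),1).tolist() if len(q) else "")
z=S[...,2]; a=(abs(S[...,1])<45)&(S[...,0]>-140)&(S[...,0]<75)
c("plate top",a&(abs(z-90)<4)); c("head",a&(z>104)&(z<115)&(S[...,0]<-70)); c("grip top",a&(z>130)&(S[...,0]>-60)&(z<140))
k=a&(abs(z-90)<4)&(d>0); A=S[k]; print("plane",np.linalg.lstsq(np.c_[A[:,:2],np.ones(len(A))],A[:,2],rcond=None)[0])
print("plate rect",cv2.minAreaRect(A[:,:2].astype(np.float32)))
c("knob",(z>108)&(z<122)&(abs(S[...,0])<40)&(S[...,1]>130)&(S[...,1]<230))
b=snap('side')[2]
cv2.imwrite("pics/fin.png",np.hstack([cv2.resize(im[:,:],(533,400)),cv2.resize(b[180:340,200:300],(250,400),interpolation=2)])[:,:,::-1])
E
```

```text
21.875 [ 0.47472829 -0.08557576  0.27181498] 0.06090177576041825
plate top 13144 [[-88.1, -39.9, 87.1], [-11.8, -0.6, 88.9], [59.1, 38.6, 90.8]]
head 326 [[-84.8, -16.0, 105.5], [-81.3, -0.4, 109.0], [-77.4, 14.5, 111.3]]
grip top 992 [[-36.0, -12.1, 131.1], [-24.1, -0.8, 133.7], [-12.4, 11.1, 135.6]]
plane [ 5.05387183e-04 -1.40926404e-04  8.89225845e+01]
plate rect ((-15.787559509277344, 0.267181396484375), (153.3330078125, 81.98738861083984), 0.033404696732759476)
knob 585 [[-11.0, 189.2, 108.3], [-1.8, 196.3, 117.5], [7.5, 208.2, 119.7]]
```

View pics/fin.png

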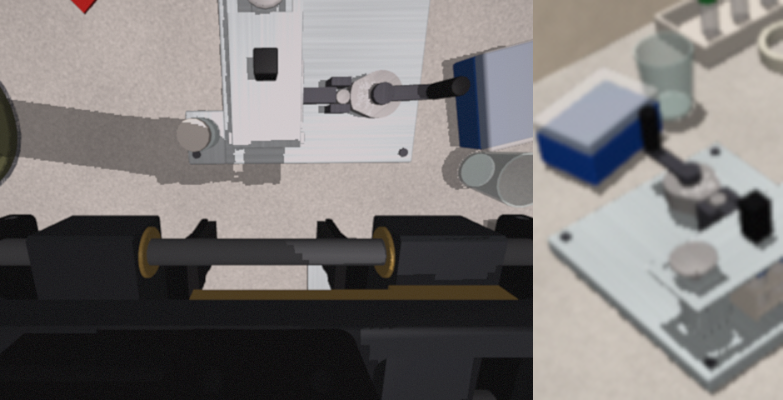

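The plate lies level under the head at (265,3), with its grip at (265,63). The crank arm runs straight out to the knob at (460,87). The gripper is clear, so I hand in.

```bash
python3 -c "
from cell import env
print(env.sign_off())"
```

```text
the job is handed in; nothing more can be done
None
```

The job is done and handed in at about 22 s of robot time, against the 69 s limit; `sign_off` reports no verdict.

**Crank:** I gripped the knob and turned the crank from about 0.21 rad to about 2.2 rad. The last look put the knob at stand (-2, 199) mm. That makes the joint about 2.23 rad, inside the dwell, with the arm straight away from the rack to within about 2°.

**Plate:** I took the white plate with the oblong eye and tilted it to 29.6° tip-down by lifting its tip bar against the stud's near rim. The tip bar then went down past the far side of the head, and I drew the plate back and levelled it on the seat.

**Last checks:**
- **Level:** the plate is level to within about 0.1°, with its top at about z 89–90 mm.
- **Position:** the grip is at stand x -24 mm, 1 mm off nominal, and the tail end is at +59 mm on the rest rail. The eye is centred on the stud to about 1 mm.
- **Head:** the stud's head is above the plate, and the gripper is open and clear.
- **Force:** the largest wrist force I read was about 8.5 N, read only at the end of each move.

The measured heights ran 1–2 mm low, and the stand position from the top camera was off by about 1.4 mm in x and y, which I corrected for. I did not touch the spare or anything else, and no check failed.

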